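Sound a broken peg in a frame corner

ROBOT

A 6-joint arm with a two-finger parallel gripper is mounted at the origin on the work surface. World frame = base frame: x ahead of the robot, y to its left, z up, the work surface at z = 0. Lengths are in m, angles in rad, forces in N, time in s.
With the tool pointing down it reaches from about 0.275 to 0.975 m from the base axis. Payload 8.4 kg.
Tool frame: the origin (TCP) lies midway between the tips of the shut fingers; the grasp point (between the pads) lies 19 mm behind it; z points along the fingers, y is the line along which they close (so a half turn about z gives the same grasp; the last joint's range is limited). The gripper opens to 92 mm and grips with 3 to 60 N. Pads are 20 mm wide; open, the fingers measure 128 mm over their backs; the gripper's body (75 mm by 189 mm) begins 69 mm behind the grasp point.
Start: joints at [-1.215, 0.353, 1.633, -0, 1.155, -0.002], TCP at [0.219, -0.585, 0.215] pointing down, gripper open.
Joint ranges: [-2.63, 2.63], [-0.92, 2.1], [0.06, 2.66], [-1.3, 4.44], [0, 2.69], [-3.02, 3.02]. Speed limits (rad/s): [2.22, 2.22, 2.79, 3.14, 3.14, 3.14].

INTERFACE

Orientations are given as a 3x3 rotation matrix whose columns are the frame's x, y, z axes.
In Python, from station import manip gives the robot as it stands.
- The arm moves only by the tool drive_tool, never from a script. Its argument "motion" is a list that holds one entry, the list of rows, each a list of 5 numbers: the finger opening in m, from 0 to 0.0919, then the shift along the world's x, y, z in m, then the turn about the world's z in degrees. A call has 1 to 20 rows; each row shifts and turns the commanded pose from where the row before left it; what a row does not reach is not made up. A row lasts 1/10 s, in which the tool goes at most 50 mm and 8.59 degrees, less where a joint would pass 70% of its speed; a pose out of reach is approached as far as the arm can. A call with a gripper value outside its range is refused whole. The fingers move at their own pace and stop on an object; "squeeze" is the grip in N (left out, the last holds). Time passes only in rows, so rows that do not move let the fingers close. It gives the time, the measured TCP pose, the force, the opening and the grip force at its end, in the units of the state.
- manip.sense(): the state, without advancing time (a new reading comes with each control period).
- manip.read_camera(name): name is "side" or "top" or "wrist"; returns a dict with "color" (384x512x3 uint8, blue, green, red), "depth" (384x512 float32, m along the optical axis (not along the pixel's ray), 0 where there is no reading), "vfov" (degrees; the focal length in pixels is half the picture's height over the tangent of half this angle, whatever the lens; pixels are square), "cx", "cy" (the principal point, pixels), "origin" and "orientation" of the camera in the world. Camera axes: x right, y up, looking along -z (the intrinsics and any distortion apply to the point x, -y, -z); pixel columns grow to the right and rows downward; lengths in m; the calibration is good to about 2 mm. A picture is of the moment at which its call begins.
- manip.close_job(): hands the job in; it is judged then, once.
Trained networks look in a picture, given as the dict that the camera call returned (one of the last four; its "shot" number tells which), for a name from the list of things; names that differ only in an ending like _2 or _b are one class to them, and where a whole thing is asked for, a point or a joint stands for the part that bears it (a point fixed in the world has none). Each returns a list of dicts, best first, with "confidence" (0 to 1); they miss things now and then, are a little off and sometimes report something else, mostly with a low value. They report only what shows in the picture. A call takes as long as a camera call.
- manip.spot_in(picture, query): "point" ([row, column] in pixels, amid what is visible of it).
- manip.regions_of(picture, query): "region" (384x512 bool, what is visible of it) and "point" ([row, column] in pixels, amid what is visible of it).
The state is a dict: "clock": time; "joint_positions": joint angles; "joint_vel": joint speeds; "tau": joint torques, N m; "position": TCP position; "ee_rot": TCP orientation; "ft_force": force on the tool from outside, world axes, zero at the start; "wrist_torque": the same for the moment, N m; "opening": opening from 0.0 (shut) to 1.0 (fully open); "grasp_force": force on a finger pad.
Only numpy, scipy, OpenCV 4.12 (cv2) and the standard library are available. Lean on these libraries where they do the work, as an engineer would, in place of code of your own. Each camera call takes 0.05 s, during which the arm holds its last target. There are 200 camera calls.

TASK

Take the red-handled sounding rod out of the tool rack and lower it, upright, down the open peg hole in the back of the picture frame until you feel it stand on the broken peg inside. The walls of the hole are worm-eaten and freshly consolidated, so the rod must not touch the frame at any time, and must not jab the broken peg. Finish while holding the rod there in the gripper - upright, centred in the hole, its tip resting lightly but firmly enough to stay in contact with the broken peg - so that the depth can be read off its marks, and leave everything else where it is.

Things in the scene. Friction and masses are not known exactly. Their poses are not given: they have to be found in the camera images.
- probe: The sounding rod: steel rod 6 mm in diameter, black marks every 10 mm, under a red round wooden handle with a white ring. Origin on its axis at the underside of the brass collar (22 mm across, 8 mm high); +z up the handle. Handle: straight cylinder 26 mm in diameter, 8 to 80 mm above the origin; rod: from the origin 90 mm down to its tip. 60 to 130 g. It starts hanging in the rack by its collar.
- probe_tip (a point): The flat lower end of the rod, on its axis, 90 mm below the origin of the probe.
- rack: Fixed plywood tool rack. Origin on the table under the middle hole; board top 110 mm above the table, board 60 mm (x) by 210 mm (y), end cheeks 90 mm (x) wide at y = +-112 mm, same height. 11 mm holes at y = -70, 0, +70 mm, in which probe, bradawl and round file hang (any order), handles all 26 mm across and reaching 80 mm above the board.
- frame: Fixed wooden picture frame lying back up on bearers: 360 mm (x) by 300 mm (y), rails 70 mm wide, gilt edge moulding 14 mm further out near the table. Back 85 mm above the table. Three corners have a pale peg flush with the back, the fourth the open hole, dark inside. Origin on the table straight under that hole; frame reaches 325 mm to +x, 265 mm to -y, 35 mm to -x and +y of it.
- bore_mouth (a point): Centre of the mouth of the open peg hole, level with the back of the frame (85 mm above the table). The hole is round, 18 mm in diameter and vertical.
- stump: Rest of the broken peg, filling the lower part of the open hole: rigid, fixed, 18 mm in diameter, dark, flat on top. Origin on the table straight under the hole axis, NOT at the top of the stump. How far it reaches up differs each time and cannot be read here: its top lies 20 to 45 mm below the mouth of the hole and has to be felt.
- awl: Bradawl hanging in the rack by its collar, dark wooden handle 26 mm across; origin at the underside of the collar.
- file: Round file hanging in the rack by its collar, pale wooden handle 26 mm across; origin at the underside of the collar.
- new_peg: Loose new pale wooden peg, 18 mm diameter, 55 mm tall, standing on the table inside the frame opening; origin at the centre of its underside.
- scrub_brush: Small orange scrubbing brush, 75 x 45 x 28 mm, lying on the table inside the frame opening; origin at the centre of its underside.
- glue: White glue bottle with orange cap, 66 mm diameter, 150 mm tall; origin at the centre of its underside.
- wax_tin: Low round tin with yellow band, 84 mm diameter, 45 mm tall; origin at the centre of its underside.

How it is judged:
On the way, in this order (a step that is already met when the one before it is completed fails the run):
1. the sounding rod is lifted out of the rack, its tip above the board (z of probe_tip in the frame of rack above 0.115 m and contact force between the fingers and probe above 1 N), for 0.1 s.
2. the tip is inside the open peg hole, clear of its walls (z of probe_tip in the frame of bore_mouth below -0.004 m and horizontal distance between probe_tip and bore_mouth below 0.006 m), for 0.1 s.
3. the tip stands on the broken peg (contact force between probe and stump above 0.3 N), for 0.2 s.
At the end, for the whole second after the job is handed in: The rod is still held in the gripper at rest, within 0.09 rad of upright, its tip within 4 mm of the axis of the hole and pressing on the broken peg with 0.3 to 15 N; every other thing is within 20 mm of where it was (horizontal distance between probe_tip and bore_mouth below 0.004 m and angle between probe's own z axis and vertical below 0.09 rad and z of probe_tip in the frame of bore_mouth below -0.017 m and contact force between probe and stump between 0.3 and 15 N and contact force between the fingers and probe above 2 N and linear speed of probe below 0.01 m/s and distance of each of awl, file, new_peg, scrub_brush, glue, wax_tin from where it was at the start of the episode below 0.02 m); the arm keeps its last pose, push and grip.
It fails at once if the rod touched the frame (more than 0.5 N) (contact force between probe and frame above 0.5 N).
It fails at once if the gripper or arm pushed the frame (contact force between the arm and frame above 2 N).
It fails at once if the broken peg was jabbed with more than 30 N (contact force between probe and stump above 30 N).
It fails at once if a bystander was displaced (distance of any of awl, file, new_peg, scrub_brush, glue, wax_tin from where it was at the start of the episode above 0.03 m).
It also fails if it takes over 64 s, if anything falls off the work surface, if the arm or the gripper's body presses on something with over 40 N, if the wrist force passes 120 N, or if a joint passes its speed limit or range.

## Working session

There is one attempt and no reset: what is moved stays moved. The work goes in short steps, Python scripts to look and compute and a tool call to move; the robot and the scene stay as the last step left them, time stands still between calls to the robot, and variables do not carry over. Pictures are saved under pics/ and viewed, at most 10 in all, crops included, and the job is handed in when it is done.

Besides the shell and the picture viewer there is one more tool, called after ">>>" as name(argument=value, ...), one argument or row to a line, values as JSON. drive_tool: Moves the arm, as the interface text tells. Its arguments: {"type":"object","properties":{"motion":{"type":"array","items":{"type":"array","items":{"type":"array","items":{"type":"number"}}}},"squeeze":{"type":"number"}},"required":["motion"]}

```bash
mkdir -p pics; cat > h.py <<'E'
import numpy as np, cv2
from station import manip
def f(p): return 192/np.tan(np.radians(p["vfov"])/2)
def ray(p,r,c):
    d=np.array([(c-p["cx"])/f(p),-(r-p["cy"])/f(p),-1.]); return np.array(p["orientation"])@d
def at_z(p,r,c,z):
    d=ray(p,r,c);o=np.array(p["origin"]);return o+d*(z-o[2])/d[2]
def at_d(p,r,c):
    D=float(p["depth"][int(r),int(c)]);return np.array(p["origin"])+D*ray(p,r,c)
E
python3 - <<'E'
from h import *
np.set_printoptions(precision=4,suppress=True)
ims=[]
for n in("top","side"):
    p=manip.read_camera(n);ims.append(p["color"])
    print(n,{k:p[k] for k in p if k not in("color","depth")})
    for q in["probe","bore_mouth","frame","rack","awl","file","new_peg","glue","wax_tin","stump"]:
        for s in manip.spot_in(p,q)[:2]:
            r,c=s["point"];print(q,round(s["confidence"],2),r,c,at_d(p,r,c))
    cv2.imwrite(f"pics/{n}.png",cv2.resize(p["color"],(800,600)))
E
```

```text
top {'vfov': 51.49982219982873, 'cx': 255.63131614361785, 'cy': 192.98786397606085, 'origin': array([0.428 , 0.0144, 1.0093]), 'orientation': array([[ 0.0272,  0.9874, -0.1558],
       [-0.9996,  0.0257, -0.0115],
       [-0.0074,  0.156 ,  0.9877]]), 'shot': 1}
probe 0.64 235.2 121.5 [0.4625 0.2992 0.1839]
bore_mouth 0.84 162.3 383.8 [ 0.6766 -0.304  -0.0009]
bore_mouth 0.54 232.1 135.3 [0.4735 0.2948 0.1078]
frame 0.77 152.8 386.0 [ 0.7018 -0.31    0.0002]
frame 0.52 244.1 87.6 [0.4424 0.3686 0.1822]
rack 0.95 233.3 136.1 [0.4708 0.2923 0.1093]
awl 0.83 241.3 88.3 [0.4482 0.3673 0.1832]
file 0.5 227.4 151.7 [0.4799 0.2359 0.1905]
new_peg 0.39 182.4 353.8 [ 0.6107 -0.2123  0.0556]
glue 0.62 147.6 202.9 [0.6735 0.1506 0.111 ]
glue 0.19 154.4 385.7 [ 0.6972 -0.3087  0.0013]
wax_tin 0.82 262.6 256.3 [0.4119 0.0196 0.0429]
stump 0.63 232.4 119.0 [0.4679 0.3034 0.1882]
stump 0.26 227.1 150.2 [0.4805 0.2395 0.1889]
side {'vfov': 54.95315101307613, 'cx': 251.44178988486166, 'cy': 187.3574684481675, 'origin': array([0.1977, 0.6957, 0.7262]), 'orientation': array([[-0.8616,  0.334 , -0.3821],
       [-0.5074, -0.5464,  0.6663],
       [ 0.0138,  0.768 ,  0.6403]]), 'shot': 2}
probe 0.57 259.9 227.8 [0.46   0.324  0.1671]
bore_mouth 0.96 146.2 262.6 [ 0.6951 -0.2436  0.0251]
bore_mouth 0.58 260.3 228.2 [0.4593 0.3238 0.1661]
frame 0.94 150.4 263.3 [ 0.6424 -0.1497  0.0807]
rack 0.65 309.2 226.0 [0.4269 0.3836 0.1071]
awl 0.65 285.3 217.5 [0.4385 0.3889 0.18  ]
file 0.91 231.7 241.9 [0.471  0.2547 0.1762]
glue 0.63 209.4 189.4 [0.666  0.189  0.0902]
wax_tin 0.62 225.7 310.9 [0.3965 0.037  0.0422]
```

View pics/top.png

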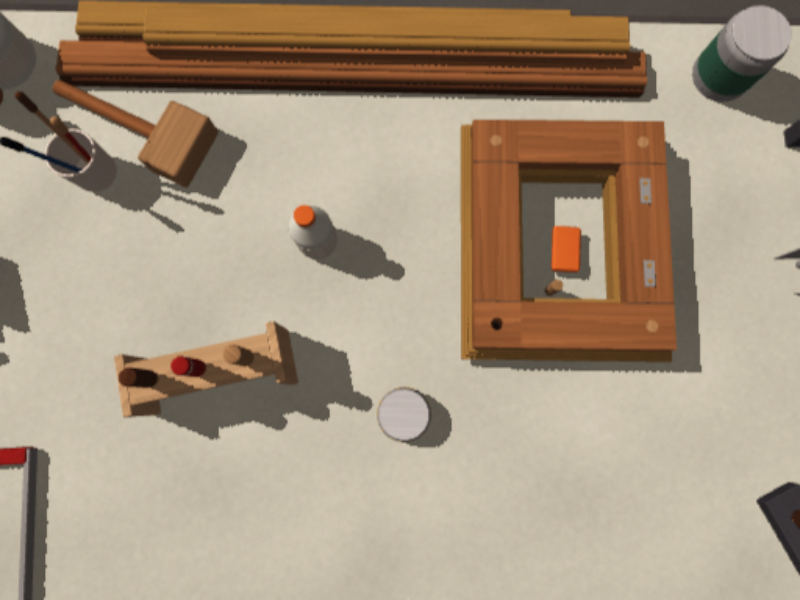

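View pics/side.png

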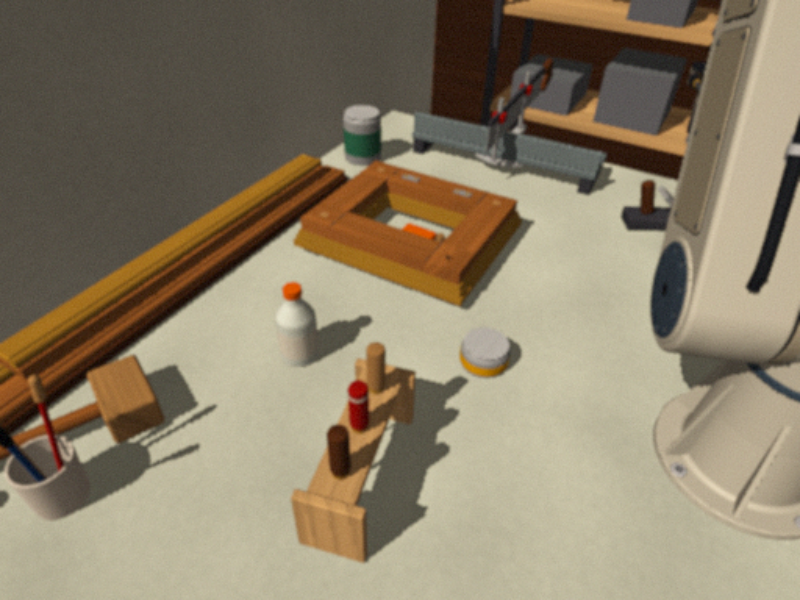

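The top view shows the red handle in the rack's middle hole (zoomed px 181,366), the dark open hole at the frame's lower-left corner (496,323), and the other tools either side of the rod.

```bash
python3 - <<'E'
from h import *
np.set_printoptions(precision=4,suppress=True)
s=manip.sense();print(s["position"],s["ee_rot"],s["ft_force"],s["opening"])
p=manip.read_camera("top");I=p["color"].astype(int)
print("hole",at_z(p,206.9,317.5,.085))
g=I.sum(2)[198:216,308:328];w=np.clip(170-g,0,None);r,c=np.mgrid[198:216,308:328]
print("hole c",(w*r).sum()/w.sum(),(w*c).sum()/w.sum(),at_z(p,(w*r).sum()/w.sum(),(w*c).sum()/w.sum(),.085), at_d(p,207,323))
for q in["probe","awl","file"]:
    m=manip.regions_of(p,q)
    if not m: continue
    m=m[0]["region"];R,C=np.nonzero(m);P=np.array([at_d(p,a,b) for a,b in zip(R,C)])
    t=P[P[:,2]>P[:,2].max()-.008];print(q,len(R),t.mean(0),np.ptp(t,axis=0),len(t),P[:,2].max())
w=manip.read_camera("wrist");print(w["origin"],w["orientation"],w["vfov"])
E
```

```text
[ 0.2189 -0.5854  0.2146] [[ 0.9367  0.3502  0.    ]
 [ 0.3502 -0.9367  0.    ]
 [ 0.     -0.     -1.    ]] [ 0.01   -0.516   0.4447] 0.9983105862766397
hole [ 0.5446 -0.1201  0.085 ]
hole c 207.28275658089322 317.3377698905649 [ 0.5437 -0.1197  0.085 ] [ 0.5443 -0.1324  0.0881]
awl 249 [0.4499 0.3785 0.1887] [0.0227 0.0244 0.0078] 117 0.19255625172742175
file 204 [0.428  0.0144 1.0093] [0. 0. 0.] 2 1.009326140565613
[ 0.2968 -0.5558  0.3852] [[ 0.3505  0.8944  0.2777]
 [-0.9365  0.3347  0.1043]
 [ 0.0004 -0.2966  0.955 ]] 62.760704650051686
```

>>> drive_tool(
  motion=[
    [[0.09,0.0125,0.044,0.005,4.1],[0.09,0.0125,0.044,0.005,4.1],[0.09,0.0125,0.044,0.005,4.1],[0.09,0.0125,0.044,0.005,4.1],[0.09,0.0125,0.044,0.005,4.1],[0.09,0.0125,0.044,0.005,4.1],[0.09,0.0125,0.044,0.005,4.1],[0.09,0.0125,0.044,0.005,4.1],[0.09,0.0125,0.044,0.005,4.1],[0.09,0.0125,0.044,0.005,4.1],[0.09,0.0125,0.044,0.005,4.1],[0.09,0.0125,0.044,0.005,4.1],[0.09,0.0125,0.044,0.005,4.1],[0.09,0.0125,0.044,0.005,4.1],[0.09,0.0125,0.044,0.005,4.1],[0.09,0.0125,0.044,0.005,4.1],[0.09,0.0125,0.044,0.005,4.1],[0.09,0.0125,0.044,0.005,4.1],[0.09,0.0125,0.044,0.005,4.1],[0.09,0,0,0,0]],
  ],
)

```text
clock: 3.35
position: [0.4577, 0.2553, 0.31]
ee_rot: [[-0.152, 0.988, 0.001], [0.988, 0.152, 0.002], [0.002, 0.002, -1.0]]
ft_force: [0.9, 0.1, 0.7]
opening: 0.979
grasp_force: 0.0
```

```bash
python3 - <<'E'
from h import *
np.set_printoptions(precision=4,suppress=True)
p=manip.read_camera("wrist");s=manip.sense();print(s["position"],s["ft_force"])
for q in["probe","awl","file","rack"]:
    for m in manip.regions_of(p,q)[:2]:
        R,C=np.nonzero(m["region"]);P=np.array([at_d(p,a,b) for a,b in zip(R,C) if p["depth"][a,b]>0])
        t=P[(P[:,2]>.182)&(P[:,2]<.2)]
        if len(t)>5: print(q,m["confidence"],m["point"],cv2.minEnclosingCircle(t[:,:2].astype(np.float32)),t.mean(0),len(t))
cv2.imwrite("pics/w1.png",p["color"])
E
```

```text
[0.4567 0.2528 0.3094] [-0.1832 -0.6371  0.1208]
probe 0.68 [127.0, 269.3] ((0.46551138162612915, 0.3118788003921509), 0.013044304214417934) [0.4652 0.3124 0.1898] 616
awl 0.68 [48.9, 264.1] ((0.4485589563846588, 0.3797285258769989), 0.013053770177066326) [0.4485 0.3793 0.1898] 769
file 0.56 [193.3, 272.5] ((0.4822220504283905, 0.24418912827968597), 0.012903002090752125) [0.4817 0.2459 0.1897] 505
rack 0.8 [99.4, 257.6] ((0.46641257405281067, 0.3129158914089203), 0.08168976753950119) [0.4674 0.3041 0.1883] 42
```

View pics/w1.png

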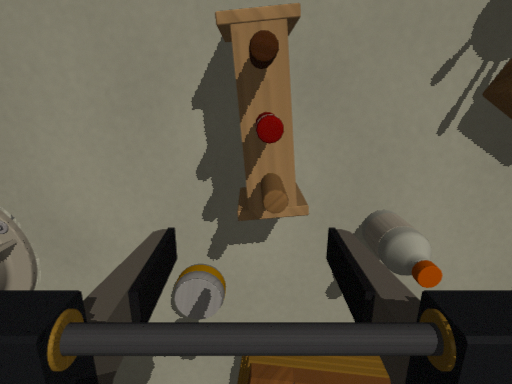

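The picture shows the red handle at px (269,127) between awl (264,48) and file (275,193). The fitted 13.0 mm radius and symmetric spacing confirm the probe at (0.4655, 0.312).

>>> drive_tool(
  motion=[
    [[0.09,0.0045,0.0305,0,2.5],[0.09,0.0045,0.0305,0,2.5],[0.09,0,0,0,0],[0.09,0,0,-0.03,0],[0.09,0,0,-0.03,0],[0.09,0,0,-0.03,0],[0.09,0,0,-0.03,0],[0.09,0,0,-0.03,0],[0.09,0,0,-0.018,0],[0.09,0,0,0,0],[0.09,0,0,0,0]],
  ],
)

```text
clock: 4.7
position: [0.4656, 0.3106, 0.1422]
ee_rot: [[-0.23, 0.973, -0.0], [0.973, 0.23, -0.0], [-0.0, -0.0, -1.0]]
ft_force: [0.1, -0.2, -1.0]
opening: 0.977
grasp_force: 0.0
```

>>> drive_tool(
  motion=[
    [[0.0,0,0.0015,0,0],[0.0,0,0,0,0],[0.0,0,0,0,0],[0.0,0,0,0,0],[0.0,0,0,0,0],[0.0,0,0,0,0],[0.0,0,0,0,0],[0.0,0,0,0,0],[0.0,0,0,0,0],[0.0,0,0,0,0]],
  ],
  squeeze=25,
)

```text
clock: 5.7
position: [0.4654, 0.3131, 0.1415]
ee_rot: [[-0.232, 0.973, -0.0], [0.973, 0.232, 0.0], [0.0, -0.0, -1.0]]
ft_force: [-0.3, -0.3, -0.1]
opening: 0.277
grasp_force: 25.0
```

>>> drive_tool(
  motion=[
    [[0.0,0,0,0.01,0],[0.0,0,0,0.015,0],[0.0,0,0,0.02,0],[0.0,0,0,0.02,0],[0.0,0,0,0.02,0],[0.0,0,0,0.02,0],[0.0,0,0,0.025,0],[0.0,0,0,0.025,0],[0.0,0,0,0.025,0],[0.0,0,0,0.025,0],[0.0,0,0,0,0],[0.0,0,0,0,0]],
  ],
)

```text
clock: 6.9
position: [0.4653, 0.313, 0.3468]
ee_rot: [[-0.232, 0.973, 0.001], [0.973, 0.232, 0.0], [0.0, 0.001, -1.0]]
ft_force: [0.7, -0.3, -1.2]
opening: 0.283
grasp_force: 25.0
```

>>> drive_tool(
  motion=[
    [[0.0,0.0026,-0.0144,0,0],[0.0,0.0052,-0.0288,0,0],[0.0,0.0052,-0.0288,0,0],[0.0,0.0052,-0.0288,0,0],[0.0,0.0052,-0.0288,0,0],[0.0,0.0052,-0.0288,0,0],[0.0,0.0052,-0.0288,0,0],[0.0,0.0052,-0.0288,0,0],[0.0,0.0052,-0.0288,0,0],[0.0,0.0052,-0.0288,0,0],[0.0,0.0052,-0.0288,0,0],[0.0,0.0052,-0.0288,-0.02,0],[0.0,0.0052,-0.0288,-0.02,0],[0.0,0.0052,-0.0288,-0.02,0],[0.0,0.0052,-0.0288,-0.02,0],[0.0,0.0026,-0.0144,-0.01,0],[0.0,0,0,0,0],[0.0,0,0,0,0],[0.0,0,0,0,0]],
  ],
)

```text
clock: 8.8
position: [0.5436, -0.1181, 0.2574]
ee_rot: [[-0.232, 0.973, 0.001], [0.973, 0.232, 0.0], [-0.0, 0.001, -1.0]]
ft_force: [-0.2, 0.8, -0.8]
opening: 0.278
grasp_force: 25.0
```

```bash
python3 - <<'E'
from h import *
np.set_printoptions(precision=4,suppress=True)
s=manip.sense();print(s["position"],s["ft_force"])
for n in("wrist","side","top"):
    p=manip.read_camera(n);np.save(f"{n}.npy",{k:v for k,v in p.items()},allow_pickle=True)
    for q in["probe","probe_tip","bore_mouth"]:
        for m in manip.spot_in(p,q)[:1]:
            r,c=m["point"];print(n,q,m["confidence"],r,c,at_d(p,r,c),at_z(p,r,c,.085))
    if n=="wrist": cv2.imwrite("pics/w2.png",p["color"])
    if n=="side": cv2.imwrite("pics/s2.png",cv2.resize(p["color"][60:210,180:380],None,fx=4,fy=4))
E
```

```text
[ 0.5436 -0.1181  0.2574] [-0.1923  0.7961 -0.7506]
wrist probe 0.68 263.2 251.7 [ 0.5401 -0.1064  0.3022] [ 0.5695 -0.2276  0.085 ]
wrist probe_tip 0.7 263.4 253.4 [ 0.5411 -0.1074  0.3003] [ 0.5716 -0.2274  0.085 ]
wrist bore_mouth 0.73 208.2 380.7 [ 0.6979 -0.123   0.0856] [ 0.6982 -0.1231  0.085 ]
side probe 0.76 109.6 292.7 [ 0.5382 -0.1055  0.2702] [ 0.6764 -0.4309  0.085 ]
side probe_tip 0.85 109.8 290.4 [ 0.5445 -0.1054  0.2679] [ 0.6829 -0.4251  0.085 ]
side bore_mouth 0.68 150.3 262.2 [ 0.6461 -0.1494  0.0799] [ 0.6426 -0.1428  0.085 ]
top bore_mouth 0.66 129.2 323.2 [ 0.7335 -0.1333  0.0849] [ 0.7335 -0.1332  0.085 ]
```

View pics/w2.png

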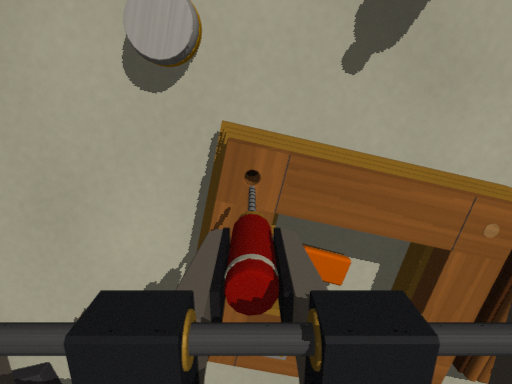

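View pics/s2.png

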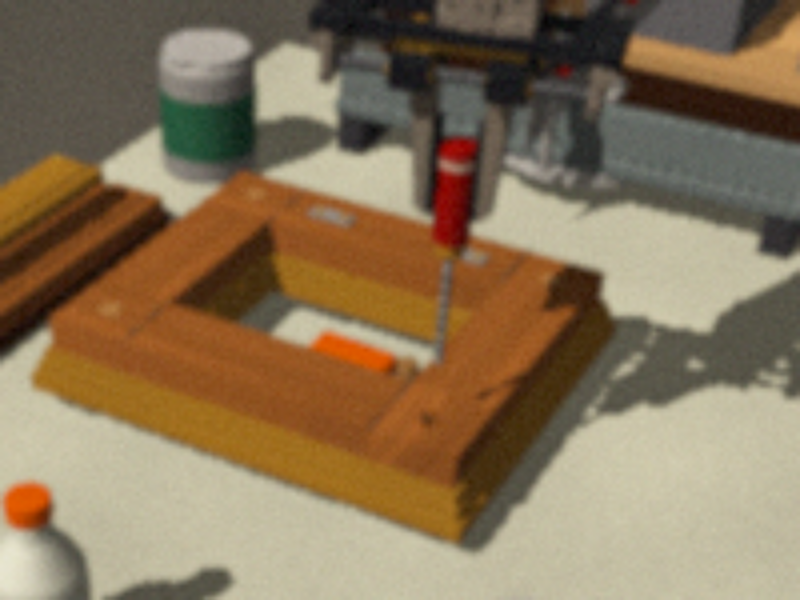

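The wrist view shows the hole at px (252,177) and the rod running down from the handle to its tip near (252,187). The side view confirms the rod hangs upright.

```bash
python3 - <<'E'
from h import *
np.set_printoptions(precision=4,suppress=True)
p=np.load("wrist.npy",allow_pickle=True).item();g=cv2.cvtColor(p["color"],cv2.COLOR_BGR2GRAY)
np.set_printoptions(linewidth=200)
print(g[167:192,240:266])
cv2.imwrite("pics/w2c.png",cv2.resize(p["color"][160:220,215:290],None,fx=10,fy=10,interpolation=cv2.INTER_NEAREST))
for r,c in((177,252),):print(at_z(p,r,c,.085))
for a,z in(((187,252),.136),((212,252),.22)):print(at_z(p,*a,z))
print(f(p),p["origin"])
E
```

```text
[[ 77  76  76  78  78  82  82  82  82  77  78  76  76  81  84  85  87  90  88  92  93  91  90  86  85  86]
 [ 76  76  77  78  79  82  79  79  82  78  78  76  75  83  84  86  87  89  91  92  93  90  89  85  85  84]
 [ 75  76  78  77  79  82  80  78  77  71  63  60  57  67  79  86  88  88  91  91  93  90  88  85  83  83]
 [ 77  78  78  78  80  82  78  70  62  35  27  23  17  29  34  50  66  83  91  92  94  89  88  86  83  84]
 [ 78  76  79  78  79  79  65  36  24  10  12   9   6   6  14  19  31  52  78  95  91  92  88  86  83  83]
 [ 75  77  78  80  78  67  37  17   6   8  14  10   8   8  16  12  15  22  55  84  92  90  87  86  85  84]
 [ 77  77  77  78  74  54  20  11   6  10  10  11   9  13   8  11  11  21  38  64  91  87  85  85  85  85]
 [ 78  78  78  77  68  40  31  15  11  10  13  13  12  10   7  10  12  27  37  54  77  87  86  84  85  86]
 [ 76  78  79  76  63  35  34  31  19  12  11  15   6  14   9  26  31  31  33  40  66  89  84  84  85  85]
 [ 79  78  79  75  61  31  33  35  30  27  26  28  26  29  30  29  34  34  32  37  61  88  84  84  85  85]
 [ 78  78  81  78  61  29  31 
[... 998 characters left out ...]
  94  93  88  88  87  83  85  88  85  84]
 [ 81  80  83  80  80  79  79  79  76  65  69  79  85 102 101  92  93  91  87  85  84  85  84  85  84  85]
 [ 81  81  80  80  80  81  79  78  73  54  47  53  55  57  75  93  93  92  88  87  85  85  87  85  84  85]
 [ 81  82  81  82  82  79  80  79  70  42  68  84  92  86  59  70  92  90  89  86  84  85  87  86  85  84]
 [ 80  81  82  82  81  80  80  79  69  47  72  88  98 100  94  89  92  91  86  87  86  85  85  86  84  85]
 [ 81  82  82  81  81  80  78  79  69  40  44  42  53  72  82  83  93  88  89  86  83  87  87  84  86  86]]
[ 0.5444 -0.1216  0.085 ]
[ 0.5436 -0.1186  0.136 ]
[ 0.542  -0.1127  0.22  ]
314.78917873813714 [ 0.523  -0.0362  0.428 ]
```

View pics/w2c.png

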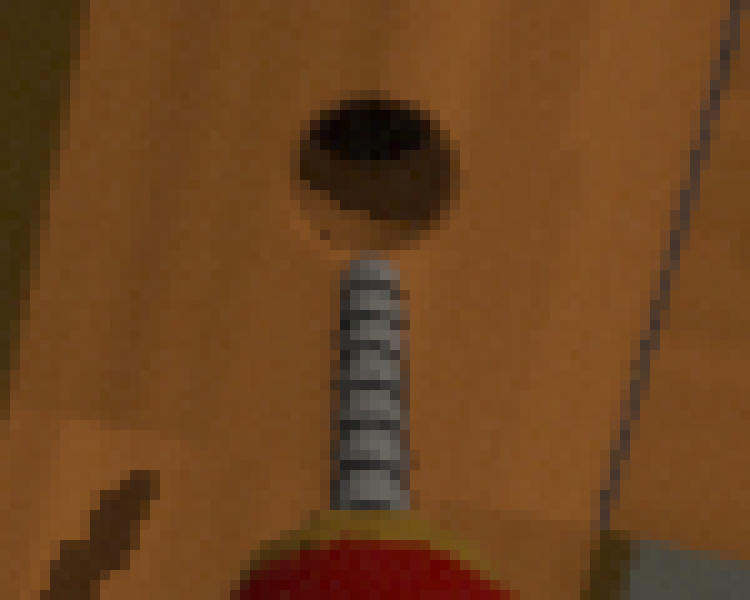

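```bash
python3 - <<'E'
from h import *
np.set_printoptions(precision=4,suppress=True)
p=np.load("wrist.npy",allow_pickle=True).item()
def proj(X):
    q=np.array(p["orientation"]).T@(np.array(X)-p["origin"]);return p["cy"]-f(p)*q[1]/-q[2],p["cx"]+f(p)*q[0]/-q[2]
print("hole",at_z(p,176.7,252.1,.085)); print("tip",at_z(p,188.3,251.6,.136))
for z in(.136,.18,.225):print(z,proj([.5436,-.1181,z]))
d=p["depth"];I=p["color"]
print(cv2.HoughCircles(cv2.resize(cv2.cvtColor(I,6)[160:220,215:290],None,fx=8,fy=8),cv2.HOUGH_GRADIENT,1,300,param1=80,param2=10,minRadius=50,maxRadius=80))
for r in(190,195,200,205):print(r,[at_d(p,r,c) for c in(251,252)])
E
```

```text
hole [ 0.5445 -0.1212  0.085 ]
tip [ 0.5435 -0.1199  0.136 ]
0.136 (np.float64(186.55057234118772), np.float64(252.12284976090987))
0.18 (np.float64(201.25196093254357), np.float64(252.27836300023705))
0.225 (np.float64(222.12672036895492), np.float64(252.4991789755416))
None
190 [array([ 0.5421, -0.1165,  0.1539]), array([ 0.5431, -0.1168,  0.1521])]
195 [array([ 0.5421, -0.1163,  0.1694]), array([ 0.543 , -0.1167,  0.1677])]
200 [array([ 0.5422, -0.1166,  0.182 ]), array([ 0.5429, -0.1163,  0.1823])]
205 [array([ 0.5421, -0.1163,  0.1952]), array([ 0.543 , -0.1167,  0.1937])]
```

>>> drive_tool(
  motion=[
    [[0.0,0.001,-0.0015,0,0],[0.0,0,0,-0.01,0],[0.0,0,0,-0.01,0],[0.0,0,0,-0.01,0],[0.0,0,0,-0.01,0],[0.0,0,0,0,0],[0.0,0,0,0,0]],
  ],
)

```text
clock: 10.1
position: [0.5442, -0.1204, 0.2162]
ee_rot: [[-0.232, 0.973, -0.001], [0.973, 0.232, 0.0], [0.0, -0.001, -1.0]]
ft_force: [-0.6, 0.7, -0.1]
opening: 0.273
grasp_force: 25.0
```

```bash
python3 - <<'E'
from h import *
np.set_printoptions(precision=4,suppress=True)
s=manip.sense();print(s["position"],s["ft_force"])
p=manip.read_camera("wrist");np.save("wrist.npy",p,allow_pickle=True)
def proj(X):
    q=np.array(p["orientation"]).T@(np.array(X)-p["origin"]);return p["cy"]-f(p)*q[1]/-q[2],p["cx"]+f(p)*q[0]/-q[2]
r,c=map(int,proj([.5445,-.1212,.085]));print(r,c)
for rr in(r+8,r+14,r+20):print(rr,[at_d(p,rr,k) for k in(c-1,c,c+1)])
print(r-25,c-30)
I=cv2.resize(p["color"][r-25:r+35,c-30:c+45],None,fx=8,fy=8,interpolation=cv2.INTER_NEAREST)
t=manip.read_camera("top");q=t["color"][180:235,290:345]
J=cv2.resize(q,(480,480),interpolation=cv2.INTER_CUBIC)
I=cv2.resize(I,(600,480));cv2.imwrite("pics/w3.png",I)
E
```

```text
[ 0.5442 -0.1204  0.2162] [-0.6025  0.6694 -0.0749]
184 252
192 [array([ 0.5427, -0.119 ,  0.1181]), array([ 0.5435, -0.1186,  0.1188]), array([ 0.5445, -0.1188,  0.1173])]
198 [array([ 0.5427, -0.119 ,  0.1354]), array([ 0.5435, -0.1188,  0.1353]), array([ 0.5443, -0.1184,  0.136 ])]
204 [array([ 0.5427, -0.1189,  0.1506]), array([ 0.5434, -0.1185,  0.1515]), array([ 0.5443, -0.1188,  0.1499])]
159 222
```

View pics/w3.png

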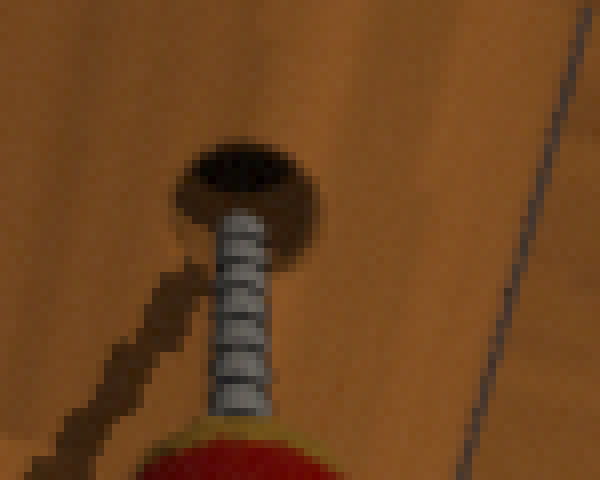

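The close-up shows the rod tip (≈ crop 241,225) just above the hole, whose rim spans columns 176–320 and rows 142–273. The rod is slightly left of centre.

```bash
python3 - <<'E'
from h import *
np.set_printoptions(precision=4,suppress=True)
p=np.load("wrist.npy",allow_pickle=True).item()
print(at_z(p,184.4,252.5,.085),at_z(p,187.6,251.7,.0945))
E
```

```text
[ 0.5446 -0.1209  0.085 ] [ 0.5439 -0.1216  0.0945]
```

>>> drive_tool(
  motion=[
    [[0.0,0.0008,0.0008,0,0],[0.0,0,0,-0.005,0],[0.0,0,0,-0.006,0],[0.0,0,0,-0.006,0],[0.0,0,0,-0.005,0],[0.0,0,0,-0.002,0],[0.0,0,0,0,0],[0.0,0,0,0,0],[0.0,0,0,0,0]],
  ],
  squeeze=14,
)

```text
clock: 11.1
position: [0.5454, -0.1197, 0.1928]
ee_rot: [[-0.232, 0.973, 0.0], [0.973, 0.232, -0.0], [-0.0, 0.0, -1.0]]
ft_force: [-0.1, -0.2, -1.1]
opening: 0.28
grasp_force: 14.0
```

```bash
python3 - <<'E'
from h import *
np.set_printoptions(precision=4,suppress=True)
s=manip.sense();print(s["position"],s["ft_force"],s["tau"])
p=manip.read_camera("wrist");r,c=184,252
cv2.imwrite("pics/w4.png",cv2.resize(p["color"][r-25:r+35,c-30:c+45],(600,480),interpolation=cv2.INTER_NEAREST))
print(p["origin"])
for rr in(r+12,r+18):print(rr,[at_d(p,rr,k) for k in(c-1,c,c+1)])
E
```

```text
[ 0.5454 -0.1197  0.1928] [-0.1072 -0.1915 -1.1187] [  0.0005 -52.1809 -31.9361   0.0532   0.0472  -0.0001]
[ 0.525  -0.0377  0.3634]
196 [array([ 0.544 , -0.1185,  0.1059]), array([ 0.5448, -0.1184,  0.1054]), array([ 0.5456, -0.1178,  0.1067])]
202 [array([ 0.544 , -0.1187,  0.1211]), array([ 0.5447, -0.1181,  0.1224]), array([ 0.5455, -0.1179,  0.1224])]
```

View pics/w4.png

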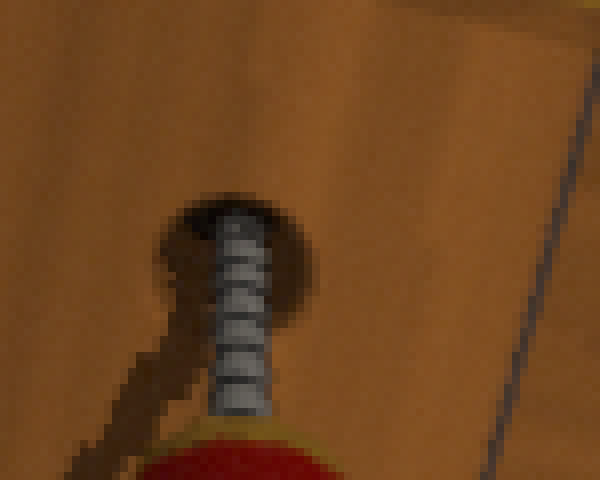

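The rod is inside the hole mouth with clear space on both sides (rim columns 158–312, rod 216–268). I'll nudge it 0.4 mm and feel downward slowly.

>>> drive_tool(
  motion=[
    [[0.0,-0.0004,0,0,0],[0.0,0,0,-0.0005,0],[0.0,0,0,-0.0005,0],[0.0,0,0,-0.0005,0],[0.0,0,0,-0.0005,0],[0.0,0,0,-0.0005,0],[0.0,0,0,-0.0005,0]],
  ],
)

```text
clock: 11.85
position: [0.5448, -0.1196, 0.1895]
ee_rot: [[-0.232, 0.973, -0.0], [0.973, 0.232, 0.0], [0.0, -0.0, -1.0]]
ft_force: [-0.4, 0.4, -0.1]
opening: 0.277
grasp_force: 14.0
```

>>> drive_tool(
  motion=[
    [[0.0,0,0,-0.0005,0],[0.0,0,0,-0.0005,0],[0.0,0,0,-0.0005,0],[0.0,0,0,-0.0005,0],[0.0,0,0,-0.0005,0]],
  ],
)

```text
clock: 12.35
position: [0.5448, -0.1196, 0.187]
ee_rot: [[-0.232, 0.973, 0.0], [0.973, 0.232, 0.0], [0.0, 0.0, -1.0]]
ft_force: [0.1, -0.3, -1.2]
opening: 0.274
grasp_force: 14.0
```

>>> drive_tool(
  motion=[
    [[0.0,0,0,-0.0005,0],[0.0,0,0,-0.0005,0],[0.0,0,0,-0.0005,0]],
  ],
)

```text
clock: 12.65
position: [0.5448, -0.1196, 0.1856]
ee_rot: [[-0.232, 0.973, 0.0], [0.973, 0.232, -0.0], [-0.0, 0.0, -1.0]]
ft_force: [0.4, -0.8, -0.9]
opening: 0.287
grasp_force: 14.0
```

>>> drive_tool(
  motion=[
    [[0.0,0,0,-0.0005,0],[0.0,0,0,-0.0005,0],[0.0,0,0,-0.0005,0],[0.0,0,0,-0.0005,0]],
  ],
)

```text
clock: 13.05
position: [0.5448, -0.1196, 0.1835]
ee_rot: [[-0.232, 0.973, -0.0], [0.973, 0.232, 0.0], [0.0, -0.0, -1.0]]
ft_force: [-0.1, 0.7, -1.1]
opening: 0.282
grasp_force: 14.0
```

>>> drive_tool(
  motion=[
    [[0.0,0,0,-0.0005,0],[0.0,0,0,-0.0005,0],[0.0,0,0,-0.0005,0],[0.0,0,0,-0.0005,0]],
  ],
)

```text
clock: 13.45
position: [0.5448, -0.1196, 0.1815]
ee_rot: [[-0.232, 0.973, 0.0], [0.973, 0.232, -0.0], [-0.0, 0.0, -1.0]]
ft_force: [-0.1, 0.0, -1.4]
opening: 0.275
grasp_force: 14.0
```

>>> drive_tool(
  motion=[
    [[0.0,0,0,-0.0005,0],[0.0,0,0,-0.0005,0],[0.0,0,0,-0.0005,0],[0.0,0,0,-0.0005,0]],
  ],
)

```text
clock: 13.85
position: [0.5448, -0.1196, 0.1796]
ee_rot: [[-0.232, 0.973, 0.0], [0.973, 0.232, -0.0], [-0.0, 0.0, -1.0]]
ft_force: [0.4, -0.2, -1.1]
opening: 0.278
grasp_force: 14.0
```

>>> drive_tool(
  motion=[
    [[0.0,0,0,-0.0005,0],[0.0,0,0,-0.0005,0],[0.0,0,0,-0.0005,0],[0.0,0,0,-0.0005,0]],
  ],
)

```text
clock: 14.25
position: [0.5448, -0.1196, 0.1775]
ee_rot: [[-0.232, 0.973, -0.0], [0.973, 0.232, -0.0], [-0.0, -0.0, -1.0]]
ft_force: [0.6, -0.7, -0.8]
opening: 0.284
grasp_force: 14.0
```

>>> drive_tool(
  motion=[
    [[0.0,0,0,-0.0005,0],[0.0,0,0,-0.0005,0],[0.0,0,0,-0.0005,0],[0.0,0,0,-0.0005,0]],
  ],
)

```text
clock: 14.65
position: [0.5448, -0.1196, 0.1755]
ee_rot: [[-0.232, 0.973, -0.0], [0.973, 0.232, -0.0], [-0.0, -0.0, -1.0]]
ft_force: [0.1, -0.5, -0.9]
opening: 0.28
grasp_force: 14.0
```

Tip is about at 0.054. Continuing.

>>> drive_tool(
  motion=[
    [[0.0,0,0,-0.0005,0],[0.0,0,0,-0.0005,0],[0.0,0,0,-0.0005,0],[0.0,0,0,-0.0005,0]],
  ],
)

```text
clock: 15.05
position: [0.5448, -0.1196, 0.1736]
ee_rot: [[-0.232, 0.973, 0.0], [0.973, 0.232, 0.0], [0.0, 0.0, -1.0]]
ft_force: [0.4, -0.8, -1.6]
opening: 0.281
grasp_force: 14.0
```

>>> drive_tool(
  motion=[
    [[0.0,0,0,-0.0005,0],[0.0,0,0,-0.0005,0],[0.0,0,0,-0.0005,0],[0.0,0,0,-0.0005,0]],
  ],
)

```text
clock: 15.45
position: [0.5448, -0.1196, 0.1716]
ee_rot: [[-0.232, 0.973, 0.0], [0.973, 0.232, -0.0], [-0.0, 0.0, -1.0]]
ft_force: [-0.1, -0.1, -1.2]
opening: 0.28
grasp_force: 14.0
```

>>> drive_tool(
  motion=[
    [[0.0,0,0,-0.0005,0],[0.0,0,0,-0.0005,0],[0.0,0,0,-0.0005,0],[0.0,0,0,-0.0005,0]],
  ],
)

```text
clock: 15.85
position: [0.5448, -0.1196, 0.1695]
ee_rot: [[-0.232, 0.973, -0.0], [0.973, 0.232, 0.0], [0.0, -0.0, -1.0]]
ft_force: [0.0, -0.4, -1.7]
opening: 0.279
grasp_force: 14.0
```

>>> drive_tool(
  motion=[
    [[0.0,0,0,-0.0005,0],[0.0,0,0,-0.0005,0],[0.0,0,0,-0.0005,0],[0.0,0,0,-0.0005,0]],
  ],
)

```text
clock: 16.25
position: [0.5448, -0.1196, 0.1676]
ee_rot: [[-0.232, 0.973, 0.0], [0.973, 0.232, -0.0], [-0.0, 0.0, -1.0]]
ft_force: [0.0, 0.3, -1.4]
opening: 0.28
grasp_force: 14.0
```

>>> drive_tool(
  motion=[
    [[0.0,0,0,-0.0005,0],[0.0,0,0,-0.0005,0],[0.0,0,0,-0.0005,0],[0.0,0,0,-0.0005,0]],
  ],
)

```text
clock: 16.65
position: [0.5448, -0.1196, 0.1655]
ee_rot: [[-0.232, 0.973, -0.0], [0.973, 0.232, 0.0], [0.0, -0.0, -1.0]]
ft_force: [-0.3, 0.2, -1.4]
opening: 0.277
grasp_force: 14.0
```

>>> drive_tool(
  motion=[
    [[0.0,0,0,-0.0005,0],[0.0,0,0,-0.0005,0],[0.0,0,0,-0.0005,0],[0.0,0,0,-0.0005,0]],
  ],
)

```text
clock: 17.05
position: [0.545, -0.1197, 0.164]
ee_rot: [[-0.232, 0.973, 0.001], [0.973, 0.232, -0.0], [-0.0, 0.0, -1.0]]
ft_force: [-1.3, 0.7, 6.2]
opening: 0.282
grasp_force: 14.0
```

Contact is at about 7 N. I'll hold and check it steadily.

>>> drive_tool(
  motion=[
    [[0.0,0,0,0,0],[0.0,0,0,0,0],[0.0,0,0,0,0],[0.0,0,0,0,0],[0.0,0,0,0,0]],
  ],
)

```text
clock: 17.55
position: [0.545, -0.1197, 0.164]
ee_rot: [[-0.232, 0.973, 0.001], [0.973, 0.232, -0.0], [-0.0, 0.001, -1.0]]
ft_force: [-0.8, -0.8, 6.0]
opening: 0.278
grasp_force: 14.0
```

```bash
python3 - <<'E'
from h import *
np.set_printoptions(precision=4,suppress=True)
for i in range(5):
    p=manip.read_camera("wrist");s=manip.sense();print(s["position"],s["ft_force"],s["wrist_torque"],s["grasp_force"])
r,c=184,252
for rr in(r+12,r+18):print(rr,[at_d(p,rr,k) for k in(c-1,c,c+1)])
cv2.imwrite("pics/w5.png",cv2.resize(p["color"][r-25:r+50,c-40:c+60],(800,600),interpolation=cv2.INTER_NEAREST))
E
```

```text
[ 0.545  -0.1197  0.164 ] [-0.9291  1.0532  5.6817] [-0.0192  0.2404  0.0125] 13.99739071726799
[ 0.545  -0.1197  0.164 ] [-1.3824  0.8751  5.8802] [-0.0235  0.2279 -0.003 ] 13.997421115636826
[ 0.545  -0.1197  0.164 ] [-0.9071  0.3948  6.1504] [0.0107 0.2711 0.0283] 13.997416198253632
[ 0.545  -0.1197  0.164 ] [-0.6874  0.1086  4.9658] [ 0.0027  0.2454 -0.0274] 13.997417986392975
[ 0.545  -0.1197  0.164 ] [-1.2955  0.4403  4.969 ] [-0.0054  0.2489 -0.0087] 13.997452855110168
196 [array([ 0.5435, -0.118 ,  0.0785]), array([ 0.5444, -0.1179,  0.0782]), array([ 0.5452, -0.1179,  0.0776])]
202 [array([ 0.5436, -0.1182,  0.0937]), array([ 0.5444, -0.1183,  0.0931]), array([ 0.5452, -0.118 ,  0.0933])]
```

View pics/w5.png

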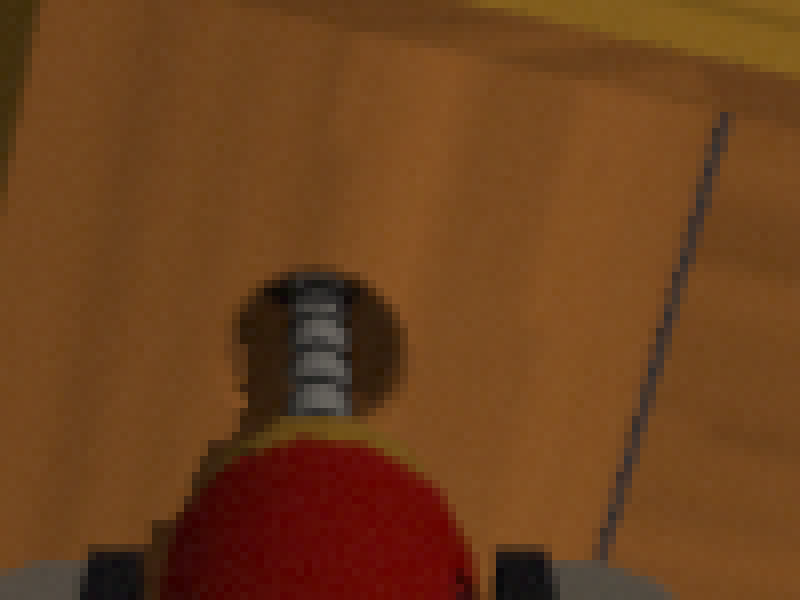

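The rod is centred in the hole (rim columns 234–406, rod 290–350, both centred at 320). It is upright and pressing at about 7 N, well inside 0.3–15 N.

```bash
python3 -c "
from station import manip
print(manip.close_job())"
```

```text
the job is handed in; nothing more can be done
None
```

The job is handed in, with no verdict returned: the gripper holds the rod upright and centred in the hole, its tip pressing on the broken peg at about 7 N, about 42 mm below the frame back.

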